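# Check the brake and run levers of the polishing bench

## Task

Check the two hand levers on the bench without taking hold of anything. First press the short run lever towards its grip bar with the backs or sides of your fingers until it stops, keep it there for about a second and let it come all the way out again; then press the long brake lever in the same way until it stops, and finish while still holding it in, so that I can look at the gap to the bar. Do not touch the grip bars, do not force the levers past their stops, and leave the other things on the bench where they are.

Things in the scene. Friction and masses are not known exactly. Their poses are not given: they have to be found in the camera images.
- brake_stand: control stand of the brake, bolted down: grey base plate 80 x 230 x 12 mm, a grey post at its +y end (34 x 30 mm, centre 92 mm along +y, up to 140 mm high). Origin: centre of the underside of the plate, on the bench; x points from the lever side to the bar side (the direction in which the lever is pressed), y along the bar, z up. The lever's hinge is upright, at x = -40, y = +92, height 120 mm; the lever reaches from it towards -y
- run_stand: control stand of the run lever, the same but shorter and mirrored: plate 80 x 180 x 12 mm, the post at its -y end (centre 67 mm along -y). Origin and axes as for brake_stand. The lever's hinge is upright, at x = -40, y = -67, height 120 mm; the lever reaches from it towards +y
- brake_bar: fixed grip bar beside the brake lever, level, along the stand's y: steel, 168 mm long (from the post at y = +78 to its free end at y = -90 mm), with a black rubber sleeve 26 mm in diameter. Origin: on the bar's axis, 120 mm above the bench, straight above the stand's origin. Not to be touched
- run_bar: fixed grip bar beside the run lever, 118 mm long (from the post at y = -53 to its free end at y = +65 mm), otherwise like brake_bar. Not to be touched
- brake (a joint): brake lever angle, rad: 0 = fully out (0.32 rad off parallel to the bar), grows as it is pressed towards the bar, 0.32 = at its stop, parallel to the bar with 21 mm clear between lever and sleeve. A spring pushes it out: at the push point it takes about 2.5 N to start it and 8 N at the stop; let go, it comes out by itself. Counts as in above 0.27
- run (a joint): run lever angle, rad: as for brake, 0 = out, 0.32 = at its stop with 21 mm clear. Spring: about 1.5 N at the push point to start it and 4.6 N at the stop. Counts as in above 0.27, as out below 0.04
- brake_push (a point): push point of the brake lever: on the axis of the lever (a plain aluminium round rod, 12 mm in diameter, level, 120 mm above the bench), 115 mm from its hinge. The lever is 150 mm long from hinge to the centre of its 18 mm ball end. It moves with the lever; fingers pointing down can meet it from the -x side of the stand, where the air is free from 35 mm above the bench upwards
- run_push (a point): push point of the run lever: on the axis of its rod (same rod, same height), 80 mm from its hinge. The lever is 100 mm long from hinge to the centre of its 18 mm ball end. It moves with the lever
- brake_tip (a point): centre of the ball end of the brake lever
- run_tip (a point): centre of the ball end of the run lever
- jar: loose jar, 52 mm in diameter, 75 mm high, standing between the stands; origin: centre of its underside; to be left alone
- felt: loose grey felt polishing wheel lying flat, 72 mm in diameter, 26 mm high; origin: centre of its underside; to be left alone
- brush: loose brush lying on the bench in front of the brake lever, 150 mm long, less than 35 mm high; origin: under its middle; to be left alone
- driver: loose screwdriver lying on the bench in front of the run lever, 140 mm long, less than 35 mm high; origin: under its middle; to be left alone
- hammer: loose hammer lying on the bench, 220 mm long; origin: under its middle; to be left alone
- anvil: loose dark steel block, 60 x 60 x 30 mm; origin: centre of its underside; to be left alone
- tin: loose open steel cup, 70 mm in diameter, 70 mm high; origin: centre of its underside; to be left alone
There are look-alikes about, which are no part of the job. What is shaped like the run_stand but purple or red is not meant.

How it is judged:
By the outcome, as a careful person would: the job done as asked, in the order asked, and still so for the second after the job is handed in, while the arm keeps its last pose, push and grip.
It also fails if it takes over 61 s, if anything falls off the work surface, if the arm or the gripper's body presses on something with over 40 N, if the wrist force passes 120 N, or if a joint passes its speed limit or range.

## Robot

A 6-joint arm with a two-finger parallel gripper is mounted at the origin on the work surface. World frame = base frame: x ahead of the robot, y to its left, z up, the work surface at z = 0. Lengths are in mm, angles in rad, forces in N, time in s.
With the tool pointing down it reaches from about 275 to 1000 mm from the base axis. Payload 8.4 kg.
Tool frame: the origin (TCP) lies on the front face of the gripper's body, between the roots of the fingers; the fingertips stand 73 mm ahead of it and the grasp point (between the pads) lies 54 mm ahead of it; z points along the fingers, y is the line along which they close (so a half turn about z gives the same grasp; the last joint's range is limited). The gripper opens to 85 mm and grips with 20 to 120 N. Pads are 22 mm wide; open, the fingers measure 114 mm over their backs; the gripper's body (76 mm by 85 mm) begins 54 mm behind the grasp point. The pads swing forward as they close: fully open they stand 13 mm farther back than shut.
Start: joints at [1.165, 0.353, 1.633, -0, 1.155, -0.002], TCP at [245.571, 574.738, 303.881] pointing down, gripper open.
Joint ranges: [-2.63, 2.63], [-0.92, 2.1], [0.06, 2.66], [-1.3, 4.44], [0, 2.69], [-3.02, 3.02]. Speed limits (rad/s): [2.22, 2.22, 2.79, 3.14, 3.14, 3.14].

## Interface

Orientations are given as a unit quaternion [x, y, z, w].
In Python, from bench import sense, grab_frame, hand_in gives the robot as it stands.
- The arm moves only by the tool drive_tool, never from a script. Its argument "increments" is a list of rows, each a list of 3 entries, a list of its own where there are three numbers: the shift along the tool's x, y, z in m, then the turn, a rotation vector about the tool's x, y, z in rad, then the opening, from 0 (shut) to 1 (fully open). A call has 1 to 5 rows; each row is the pose to reach, as a shift and turn from the pose commanded when the call began, along the tool's axes at that moment; what a row does not reach only later rows make up. A row lasts 1/10 s, in which the tool goes at most 50 mm and 8.59 degrees, less where a joint would pass 70% of its speed; a pose out of reach is approached as far as the arm can. A call with a gripper value outside its range is refused whole. The fingers move at their own pace and stop on an object; "grip_force" is the grip in N (left out, the last holds). Time passes only in rows, so rows that repeat a pose let the fingers close. It gives the time, the measured TCP pose, the force, the opening and the grip force at its end, in the units of the state.
- sense(): the state, without advancing time (a new reading comes with each control period).
- grab_frame(name): name is "scene" or "top" or "wrist"; returns a dict with "frame" (480x640x3 uint8, red, green, blue), "fx", "fy", "cx", "cy" (pixels), "dist_coeffs" ([k1, k2, p1, p2, k3] as OpenCV has them; the pictures are not rectified), "cam_to_world" (4x4, takes a point from camera to world coordinates). Camera axes: x right, y down, z forward; pixel columns grow to the right and rows downward; lengths in mm; the calibration is good to about 2 mm. A picture is of the moment at which its call begins. There is no depth.
- hand_in(): hands the job in; it is judged then, once.
The state is a dict: "time": time; "joints": joint angles; "joint_velocities": joint speeds; "joint_torque": joint torques, N m; "tool_pos": TCP position; "ee_rot": TCP orientation; "force": force on the tool from outside, world axes, zero at the start; "torque": the same for the moment, N m; "opening": finger opening in mm; "grip_force": force on a finger pad.
Only numpy, scipy, OpenCV 4.12 (cv2) and the standard library are available. Lean on these libraries where they do the work, as an engineer would, in place of code of your own. Each camera call takes 0.05 s, during which the arm holds its last target. There are 200 camera calls.

## Working session

There is one attempt and no reset: what is moved stays moved. The work goes in short steps, Python scripts to look and compute and a tool call to move; the robot and the scene stay as the last step left them, time stands still between calls to the robot, and variables do not carry over. Pictures are saved under pics/ and viewed, at most 10 in all, crops included, and the job is handed in when it is done.

Besides the shell and the picture viewer there is one more tool, called by a JSON object that holds its "api" and its "payload". drive_tool: Moves the arm, as the interface text tells. Its arguments: {"type":"object","properties":{"increments":{"type":"array"},"grip_force":{"type":"number"}},"required":["increments"]}

```bash
mkdir -p pics
cat > h.py <<'E'
import numpy as np, cv2
from bench import sense, grab_frame, hand_in
def grab(n,save=None):
    f=grab_frame(n); 
    if save: cv2.imwrite(save,f["frame"][:,:,::-1])
    return f
def ray(f,uv):
    K=np.array([[f["fx"],0,f["cx"]],[0,f["fy"],f["cy"]],[0,0,1]]);T=np.array(f["cam_to_world"])
    p=cv2.undistortPoints(np.array(uv,float).reshape(-1,1,2),K,np.array(f["dist_coeffs"],float)).reshape(-1,2)
    d=np.c_[p,np.ones(len(p))]@T[:3,:3].T
    return T[:3,3],d
def onz(f,uv,z):
    o,d=ray(f,uv); return o+d*((z-o[2])/d[:,2])[:,None]
def proj(f,P):
    K=np.array([[f["fx"],0,f["cx"]],[0,f["fy"],f["cy"]],[0,0,1]]);T=np.linalg.inv(np.array(f["cam_to_world"]))
    return cv2.projectPoints(np.array(P,float).reshape(-1,3),cv2.Rodrigues(T[:3,:3])[0],T[:3,3],K,np.array(f["dist_coeffs"],float))[0].reshape(-1,2)
E
python3 - <<'E'
from h import *
import pickle
for n in("top","scene"):
    f=grab(n,f"pics/{n}0.png"); pickle.dump(f,open(n+".pkl","wb")); print(n,np.round(f["cam_to_world"],2).tolist(),f["fx"])
s=sense();print(s["time"],s["tool_pos"],s["ee_rot"],s["opening"])
E
```

```text
top [[-0.02, -1.0, 0.09, 394.72], [-1.0, 0.02, 0.01, -8.45], [-0.01, -0.09, -1.0, 1554.17], [0.0, 0.0, 0.0, 1.0]] 624.9286284296365
scene [[0.89, 0.37, -0.27, 843.66], [0.46, -0.71, 0.53, -644.5], [0.0, -0.6, -0.8, 1033.95], [0.0, 0.0, 0.0, 1.0]] 500.76588372251416
0.1 [245.41958374 574.41519509 303.21658773] [ 2.00521068e-01  9.79689180e-01 -6.29542941e-04 -1.22738496e-04] 85.59343846137698
```

View pics/top0.png

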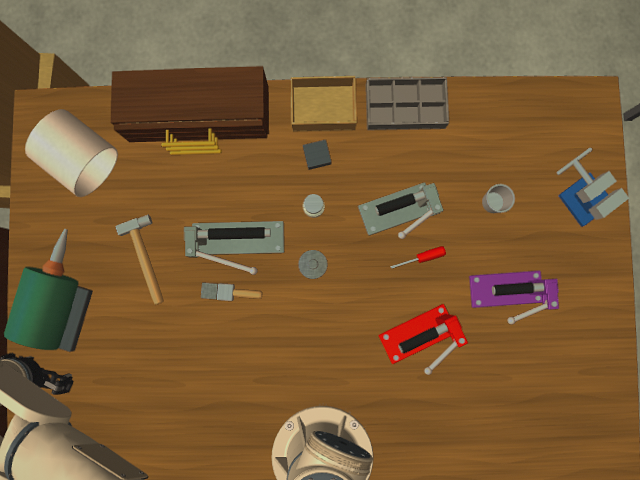

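View pics/scene0.png

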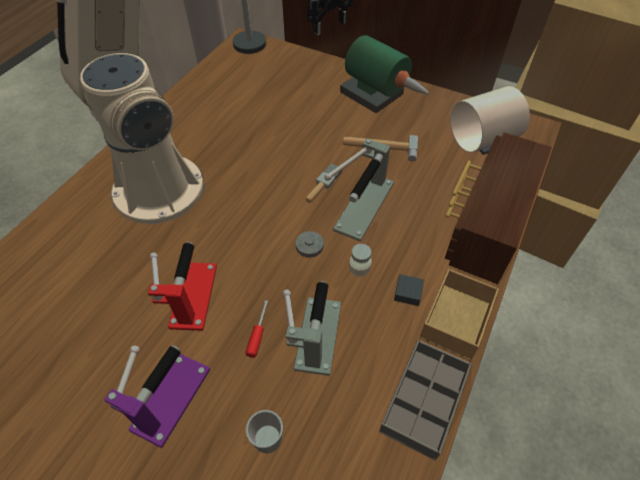

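Candidates in the top view: for the run lever, grey stand (400,208), red (422,335) and purple (514,290). Grey is the one meant. For the brake, grey stand with its post on the left at (234,240). Run tip is about (401,235) and brake tip about (252,270). I'll check both in close crops.

Run:
```python
from h import *
a=cv2.imread("pics/top0.png");b=cv2.imread("pics/scene0.png")
def c(i,x,y,w,h): return cv2.resize(i[y:y+h,x:x+w],(400,300),interpolation=cv2.INTER_CUBIC)
m=np.vstack([np.hstack([c(a,180,205,120,90),c(a,350,170,120,90)]),np.hstack([c(b,300,130,120,90),c(b,255,275,120,90)])])
cv2.imwrite("pics/m.png",m)
```

```text
(no output)
```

View pics/m.png

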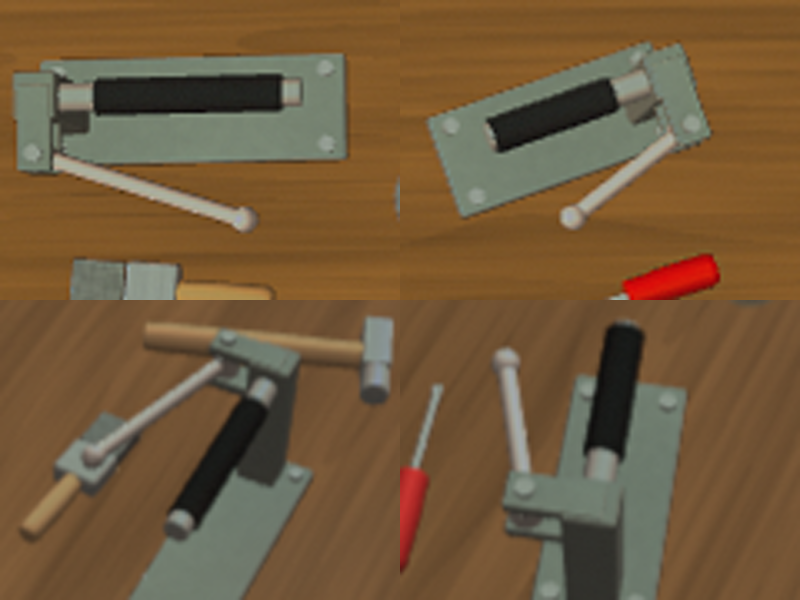

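Run:
```python
from h import *
import pickle
t=pickle.load(open("top.pkl","rb"));s=pickle.load(open("scene.pkl","rb"))
def tri(a,b):
    o1,d1=ray(t,[a]);o2,d2=ray(s,[b]);d1=d1[0];d2=d2[0]
    A=np.c_[d1,-d2];k=np.linalg.lstsq(A,o2-o1,rcond=None)[0]
    p,q=o1+k[0]*d1,o2+k[1]*d2; return (p+q)/2,np.linalg.norm(p-q)
for n,a,b in[("btip",(253.5,270.4),(327.6,176.2)),("rtip",(401.3,235.1),(286.8,292.7)),("bscrew",(189.6,250.9),(368.4,141.4)),("rscrew",(437.6,206.9),(292.5,329.3))]:
    p,e=tri(a,b);print(n,p.round(1),round(e,1),"top@120",onz(t,[a],120).round(1),"scene@120",onz(s,[b],120).round(1))
# sleeves: black mask
for n,(x,y,w,h) in dict(brake=(180,205,120,90),run=(350,170,120,90)).items():
    im=t["frame"][y:y+h,x:x+w].astype(int);m=(im.max(2)<48).astype(np.uint8)
    k,l,st,c=cv2.connectedComponentsWithStats(m);i=1+st[1:,4].argmax();ys,xs=np.where(l==i)
    r=cv2.minAreaRect(np.c_[xs+x,ys+y].astype(np.float32));print(n,"sleeve",r)
    vx,vy,x0,y0=cv2.fitLine(np.c_[xs+x,ys+y].astype(np.float32),cv2.DIST_L2,0,.01,.01).ravel()
    P=onz(t,[(x0-20*vx,y0-20*vy),(x0,y0),(x0+20*vx,y0+20*vy)],120);d=P[2]-P[0];print(P[1].round(1),np.degrees(np.arctan2(d[1],d[0])).round(2))
    # plate : grey-green
    im=im.astype(int);g=((abs(im[:,:,0]-im[:,:,2])<25)&(im.max(2)>70)&(im[:,:,1]>=im[:,:,0])).astype(np.uint8)
    k,l,st,c=cv2.connectedComponentsWithStats(g);i=1+st[1:,4].argmax();ys,xs=np.where(l==i)
    r=cv2.minAreaRect(np.c_[xs+x,ys+y].astype(np.float32));bx=cv2.boxPoints(r);print(" plate",onz(t,bx,12).round(0)[:,:2].tolist())
```

```text
btip [453.1 149.7 120.7] 0.0 top@120 [[453.1 149.8 120. ]] scene@120 [[452.8 150.3 120. ]]
rtip [ 528.1 -192.2  118.2] 0.8 top@120 [[ 527.6 -192.2  120. ]] scene@120 [[ 529.  -192.8  120. ]]
bscrew [499.6 293.7 140. ] 0.3 top@120 [[501.  297.9 120. ]] scene@120 [[492.1 314.8 120. ]]
rscrew [ 588.4 -273.4  146.6] 1.3 top@120 [[ 591.5 -278.8  120. ]] scene@120 [[ 581.3 -261.9  120. ]]
brake sleeve ((236.0130615234375, 233.04733276367188), (10.616039276123047, 56.19835662841797), 88.63607025146484)
[540.3 190.1 120. ] -89.89
 plate [[578.0, 336.0], [579.0, 88.0], [454.0, 87.0], [453.0, 333.0]]
run sleeve ((395.5860290527344, 204.12228393554688), (10.471595764160156, 38.23158645629883), 70.82098388671875)
[ 600.1 -181.1  120. ] -71.49
 plate [[614.0, -100.0], [677.0, -289.0], [579.0, -319.0], [518.0, -131.0]]
```

```bash
cat >> h.py <<'E'
from scipy.spatial.transform import Rotation as R
HR=np.array([588.1,-272.2]);YR=np.radians(18.5);HB=np.array([500.2,292.5]);YB=0.0015
def stand(h,yaw,dx,dy):  # dx along press dir, dy along the lever (sign given), from the hinge
    return h+dx*np.array([np.cos(yaw),np.sin(yaw)])+dy*np.array([-np.sin(yaw),np.cos(yaw)])
def go(xy,z,yaw):
    s=sense();r=R.from_quat(s["ee_rot"]);p=np.array(s["tool_pos"])
    X,Y=np.array([-np.sin(yaw),np.cos(yaw),0]),0
    y=np.array([np.cos(yaw),np.sin(yaw),0]);zz=np.array([0,0,-1.]);x=np.cross(y,zz)
    t=R.from_matrix(np.c_[x,y,zz])
    print("t",round(s["time"],2),"pos",p.round(1),"F",np.round(s["force"],2),"open",round(s["opening"],1),"j",np.round(s["joints"],2))
    print("shift mm",r.inv().apply(np.r_[xy,z]-p).round(1),"turn",(r.inv()*t).as_rotvec().round(3))
E
python3 - <<'E'
from h import *
go(stand(HR,YR,-75,72),303,YR)
E
```

```text
t 0.1 pos [245.4 574.4 303.2] F [-0.33  0.84 -0.83] open 85.6 j [ 1.16  0.35  1.63 -0.    1.16 -0.  ]
shift mm [-543.9 -639.9    1. ] turn [-0.001  0.001  0.844]
```

{"api": "drive_tool", "payload": {"increments": [[[-0.032,-0.038,0],[0,0,0],0],[[-0.064,-0.076,0],[0,0,0],0],[[-0.096,-0.114,0],[0,0,0],0],[[-0.128,-0.152,0],[0,0,0],0],[[-0.16,-0.19,0],[0,0,0],0]], "grip_force": 20}}

```text
time: 0.6
tool_pos: [318.0, 335.2, 303.6]
ee_rot: [0.2, 0.98, -0.0, -0.0]
force: [1.3, 0.2, 1.0]
opening: 12.4
grip_force: 0.0
```

{"api": "drive_tool", "payload": {"increments": [[[-0.032,-0.038,0],[0,0,0],0],[[-0.064,-0.076,0],[0,0,0],0],[[-0.096,-0.114,0],[0,0,0],0],[[-0.128,-0.152,0],[0,0,0],0],[[-0.16,-0.19,0],[0,0,0],0]]}}

```text
time: 1.1
tool_pos: [390.5, 97.6, 304.0]
ee_rot: [0.2, 0.98, 0.0, 0.0]
force: [1.2, -0.4, 0.0]
opening: -0.3
grip_force: 0.0
```

Run:
```python
from h import *
go(stand(HR,YR,-75,72),303,YR)
```

```text
t 1.1 pos [390.5  97.6 304. ] F [ 1.2  -0.43  0.02] open -0.3 j [ 0.24 -0.01  2.08 -0.    1.07 -0.93]
shift mm [-223.  -258.5    1. ] turn [0.    0.    0.844]
```

{"api": "drive_tool", "payload": {"increments": [[[-0.032,-0.037,0],[0,0,0.14],0],[[-0.064,-0.074,0],[0,0,0.28],0],[[-0.096,-0.111,0],[0,0,0.42],0],[[-0.128,-0.148,0],[0,0,0.56],0],[[-0.16,-0.185,0],[0,0,0.7],0]]}}

```text
time: 1.6
tool_pos: [465.0, -135.6, 303.8]
ee_rot: [0.527, 0.85, 0.0, -0.0]
force: [1.9, 2.2, 0.7]
opening: -0.1
grip_force: 0.0
```

Run:
```python
from h import *
go(stand(HR,YR,-75,72),303,YR)
```

```text
t 1.6 pos [ 465.  -135.6  303.8] F [1.87 2.21 0.69] open -0.1 j [-0.29  0.13  1.93  0.    1.08 -0.75]
shift mm [-95.5 -14.9   0.8] turn [ 0.    -0.     0.138]
```

{"api": "drive_tool", "payload": {"increments": [[[-0.04,-0.007,0],[0,0,0.07],0],[[-0.08,-0.013,0],[0,0,0.138],0],[[-0.0955,-0.0149,0.02],[0,0,0.138],0],[[-0.0955,-0.0149,0.05],[0,0,0.138],0],[[-0.0955,-0.0149,0.08],[0,0,0.138],0]]}}

```text
time: 2.1
tool_pos: [494.7, -226.2, 222.9]
ee_rot: [0.582, 0.813, 0.0, 0.0]
force: [0.2, -0.2, -0.4]
opening: -0.1
grip_force: 0.0
```

{"api": "drive_tool", "payload": {"increments": [[[0,0,0],[0,0,0],0],[[0,0,0],[0,0,0],0]]}}

```text
time: 2.3
tool_pos: [494.5, -225.3, 223.9]
ee_rot: [0.582, 0.813, -0.0, -0.001]
force: [1.2, -0.4, 0.3]
opening: -0.3
grip_force: 0.0
```

Run:
```python
from h import *
go(stand(HR,YR,-75,72),168,YR)
f=grab("wrist","pics/w1.png");
P=[[*HR,120],[*stand(HR,YR,-100*np.sin(.32),100*np.cos(.32)),120],[*stand(HR,YR,0,100),120]]
print(proj(f,P).round(0).tolist(), np.round(f["cam_to_world"],2).tolist())
for i in range(4): grab("scene"); s=sense();print(np.round(s["force"],2))
```

```text
t 2.3 pos [ 494.5 -225.3  223.9] F [ 1.15 -0.45  0.35] open -0.3 j [-0.43  0.32  1.88 -0.    0.94 -0.76]
shift mm [-2.2 -1.1 55.9] turn [-0.001 -0.001  0.006]
[[434.0, 390.0], [397.0, 249.0], [455.0, 240.0]] [[0.95, 0.31, 0.1, 468.09], [0.32, -0.9, -0.29, -150.83], [-0.0, 0.3, -0.95, 294.19], [0.0, 0.0, 0.0, 1.0]]
[ 1.23 -0.8   1.17]
[-0.14  0.01  0.82]
[-0.56  0.27  0.3 ]
[-0.25  0.08 -0.46]
```

View pics/w1.png

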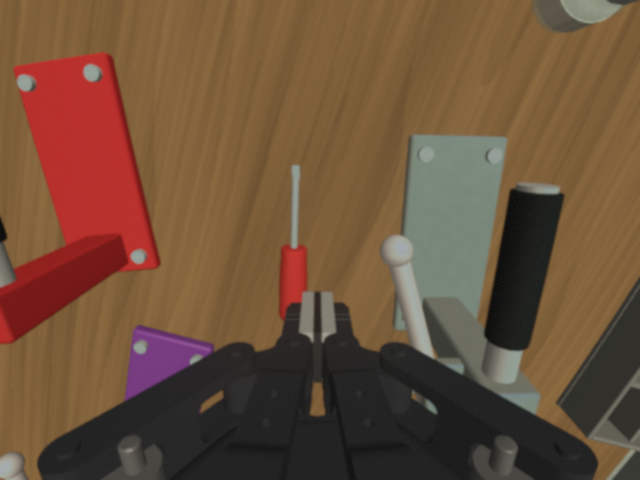

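Wrist view: the ball end at (397,249) is exactly where the estimate projects; stand is grey, bar right at (525,265). The linkage spreads wide near the body, so I'll go no lower than needed.

{"api": "drive_tool", "payload": {"increments": [[[-0.002,-0.001,0.015],[0,0,0],0],[[-0.002,-0.001,0.03],[0,0,0],0],[[-0.002,-0.001,0.045],[0,0,0],0],[[-0.002,0.005,0.045],[0,0,0],0],[[-0.002,0.01,0.045],[0,0,0],0]]}}

```text
time: 3.05
tool_pos: [505.6, -224.0, 179.7]
ee_rot: [0.582, 0.813, 0.0, 0.0]
force: [-0.3, 0.3, -0.1]
opening: -0.2
grip_force: 0.0
```

Run:
```python
from h import *
for i in range(3): grab("scene")
go(stand(HR,YR,-20.5,72),179,YR)
f=grab("scene"); x,y,w,h=230,220,160,120
cv2.imwrite("pics/s1.png",cv2.resize(f["frame"][y:y+h,x:x+w,::-1],(640,480),interpolation=cv2.INTER_CUBIC))
```

```text
t 3.2 pos [ 505.8 -224.1  180. ] F [-0.35 -0.04 -0.24] open 0.3 j [-0.42  0.39  1.89 -0.    0.85 -0.75]
shift mm [ 0.  42.3  1. ] turn [0.001 0.001 0.007]
```

View pics/s1.png

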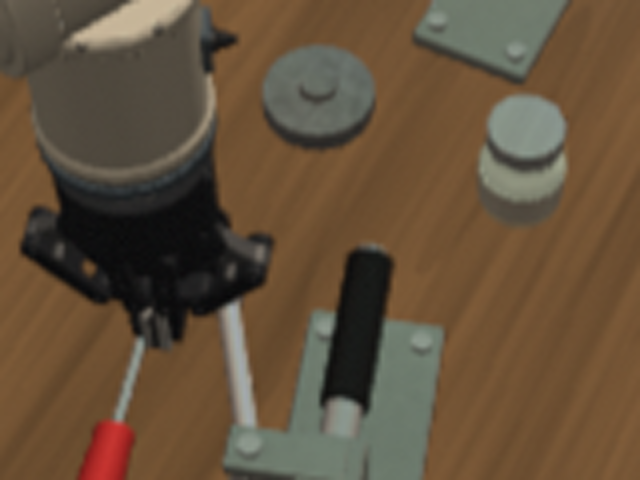

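The scene crop shows the shut fingers on the lever side of the run lever, linkage well above the bar. I'll press in steps.

{"api": "drive_tool", "payload": {"increments": [[[0,0.004,0.001],[0,0,0],0],[[0,0.008,0.001],[0,0,0],0],[[0,0.012,0.001],[0,0,0],0],[[0,0.016,0.001],[0,0,0],0],[[0,0.02,0.001],[0,0,0],0]]}}

```text
time: 3.75
tool_pos: [523.7, -217.4, 177.8]
ee_rot: [0.582, 0.813, -0.0, -0.0]
force: [-1.6, -0.1, 0.4]
opening: -0.0
grip_force: 0.9
```

{"api": "drive_tool", "payload": {"increments": [[[0,0.003,0],[0,0,0],0],[[0,0.006,0],[0,0,0],0],[[0,0.009,0],[0,0,0],0],[[0,0.011,0],[0,0,0],0],[[0,0.013,0],[0,0,0],0]]}}

```text
time: 4.25
tool_pos: [535.8, -213.2, 177.7]
ee_rot: [0.582, 0.813, -0.0, -0.0]
force: [-4.7, 0.7, -0.2]
opening: 0.3
grip_force: 1.7
```

```bash
cat > look.py <<'E'
from h import *
def lever(which,hinge,yaw,sgn,L,dxdy):
    F=[]
    u=np.array([np.cos(yaw),np.sin(yaw)])
    for i in range(6):
        f=grab("scene"); F.append(np.array(sense()["force"][:2])@u)
    print("push F mean",np.mean(F).round(2),"std",np.std(F).round(2))
    go(stand(hinge,yaw,*dxdy),179,yaw)
    for n in ("scene","top"):
        f=grab(n)
        for a in (0,.27,.32): print(n,a,"expected tip px",proj(f,[[*stand(hinge,yaw,-L*np.sin(.32-a),sgn*L*np.cos(.32-a)),120]])[0].round(1))
    return f
E
python3 - <<'E'
from look import *
lever("run",HR,YR,1,100,(-20.5,72))
f=grab("scene");x,y,w,h=230,220,160,120
cv2.imwrite("pics/s2.png",cv2.resize(f["frame"][y:y+h,x:x+w,::-1],(640,480),interpolation=cv2.INTER_CUBIC))
E
```

```text
push F mean -2.98 std 0.6
t 4.55 pos [ 535.9 -213.4  177.8] F [-2.28  0.42 -1.43] open 0.0 j [-0.38  0.43  1.84 -0.    0.87 -0.71]
shift mm [-0.4 10.4 -1.2] turn [-0.    -0.     0.006]
scene 0 expected tip px [286.6 292.3]
scene 0.27 expected tip px [299.3 291.9]
scene 0.32 expected tip px [301.7 292.2]
top 0 expected tip px [401.3 234.8]
top 0.27 expected tip px [395.3 224.8]
top 0.32 expected tip px [394.5 222.8]
```

View pics/s2.png

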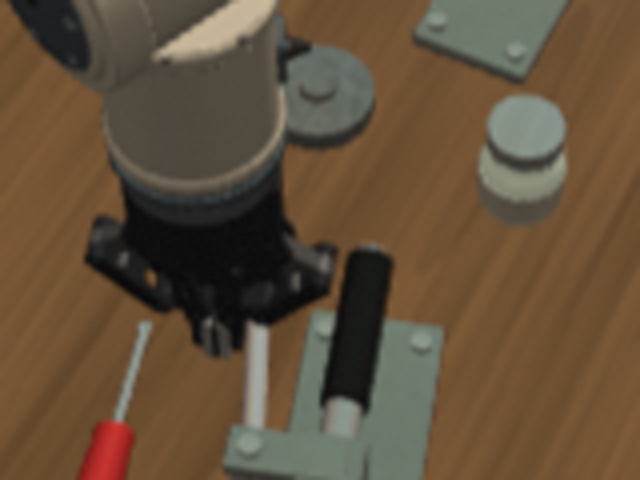

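The lever is turning (rod now at crop (258,325) to (249,440)), about 3 N. I'll continue gently.

{"api": "drive_tool", "payload": {"increments": [[[0,0.002,0],[0,0,0],0],[[0,0.004,0],[0,0,0],0],[[0,0.006,0],[0,0,0],0],[[0,0.007,0],[0,0,0],0],[[0,0.007,0],[0,0,0],0]]}}

```text
time: 5.2
tool_pos: [542.7, -210.9, 177.8]
ee_rot: [0.582, 0.813, -0.0, -0.0]
force: [-5.7, 0.7, -0.4]
opening: 0.1
grip_force: 2.0
```

```bash
cat > rod.py <<'E'
from h import *
def rodang(h,yaw,sgn,r0,r1,n,thr=150):
    """lever angle from the bright rod in view n, sampled at distances r0..r1 from the hinge: world pts at z=120"""
    f=grab(n); im=f["frame"].astype(int)
    A=np.arange(-.05,.45,.005); best=[]
    for r in np.linspace(r0,r1,8):
        P=[[*stand(h,yaw,-r*np.sin(.32-a),sgn*r*np.cos(.32-a)),120] for a in A]
        uv=proj(f,P).astype(np.float32)
        g=cv2.remap(f["frame"],uv[:,0].reshape(1,-1),uv[:,1].reshape(1,-1),cv2.INTER_LINEAR)[0].astype(int)
        w=((g.min(1)>thr)).astype(float)
        best.append(((w*A).sum()/w.sum()).round(3) if w.sum() else None)
    print(n,"angles along rod",best)
E
python3 - <<'E'
from look import *
from rod import *
lever("run",HR,YR,1,100,(-20.5,72))
for t in(110,130): rodang(HR,YR,1,20,60,"scene",t); rodang(HR,YR,1,20,60,"top",t)
E
```

```text
push F mean -4.24 std 0.38
t 5.5 pos [ 542.6 -211.   177.8] F [-4.77  0.38 -0.4 ] open -0.5 j [-0.37  0.44  1.83  0.    0.88 -0.7 ]
shift mm [-0.5  3.2 -1.2] turn [-0.    -0.     0.006]
scene 0 expected tip px [286.6 292.3]
scene 0.27 expected tip px [299.3 291.9]
scene 0.32 expected tip px [301.7 292.2]
top 0 expected tip px [401.3 234.8]
top 0.27 expected tip px [395.3 224.8]
top 0.32 expected tip px [394.5 222.8]
scene angles along rod [np.float64(0.235), np.float64(0.257), np.float64(0.26), np.float64(0.257), np.float64(0.26), np.float64(0.262), np.float64(0.257), np.float64(0.265)]
top angles along rod [np.float64(0.197), np.float64(0.197), np.float64(0.197), np.float64(0.197), np.float64(0.197), np.float64(0.197), np.float64(0.207), np.float64(0.222)]
scene angles along rod [np.float64(0.265), np.float64(0.26), np.float64(0.262), np.float64(0.262), np.float64(0.26), np.float64(0.265), np.float64(0.262), np.float64(0.262)]
top angles along rod [np.float64(0.197), np.float64(0.197), np.float64(0.197), np.float64(0.315), np.float64(0.357), np.float64(0.427), np.float64(0.425), None]
```

{"api": "drive_tool", "payload": {"increments": [[[0,0.001,0],[0,0,0],0],[[0,0.002,0],[0,0,0],0],[[0,0.003,0],[0,0,0],0],[[0,0.0035,0],[0,0,0],0],[[0,0.0035,0],[0,0,0],0]]}}

```text
time: 6.3
tool_pos: [545.8, -209.7, 177.8]
ee_rot: [0.582, 0.813, -0.0, -0.0]
force: [-5.3, 1.2, 0.3]
opening: -0.0
grip_force: 2.4
```

```bash
cat > q.py <<'E'
from look import *
from rod import *
def q(h,yaw,sgn,dxdy,r0,r1,n=3):
    u=np.array([np.cos(yaw),np.sin(yaw)]);F=[]
    for i in range(n): rodang(h,yaw,sgn,r0,r1,"scene",130) if i==n-1 else grab("scene"); F.append(np.array(sense()["force"][:2])@u)
    print("F",np.round(F,1)); go(stand(h,yaw,*dxdy),179,yaw)
E
python3 -c "
from q import *
q(HR,YR,1,(-20.5,72),20,60)"
```

```text
scene angles along rod [np.float64(0.297), np.float64(0.302), np.float64(0.305), np.float64(0.305), np.float64(0.305), np.float64(0.305), np.float64(0.305), np.float64(0.305)]
F [-4.3 -4.8 -4.3]
t 6.45 pos [ 545.7 -209.8  177.8] F [-5.02  1.45  0.39] open 0.2 j [-0.37  0.44  1.82  0.    0.88 -0.7 ]
shift mm [-0.6 -0.1 -1.2] turn [-0.001 -0.001  0.006]
```

{"api": "drive_tool", "payload": {"increments": [[[0,0.0005,0],[0,0,0],0],[[0,0.001,0],[0,0,0],0],[[0,0.0015,0],[0,0,0],0]]}}

```text
time: 6.75
tool_pos: [546.9, -209.2, 177.8]
ee_rot: [0.582, 0.813, -0.0, -0.001]
force: [-7.9, 1.0, 1.1]
opening: 0.1
grip_force: 3.4
```

```bash
python3 -c "
from q import *
q(HR,YR,1,(-20.5,72),20,60,4)"
```

```text
scene angles along rod [np.float64(0.302), np.float64(0.315), np.float64(0.317), np.float64(0.322), np.float64(0.32), np.float64(0.32), np.float64(0.322), np.float64(0.32)]
F [-5.9 -6.6 -5.1 -5.6]
t 6.95 pos [ 546.9 -209.3  177.8] F [-6.15  0.73  1.94] open 0.1 j [-0.37  0.44  1.82 -0.    0.88 -0.7 ]
shift mm [-0.8 -1.4 -1.2] turn [-0.001 -0.001  0.006]
```

The lever is at its stop (0.32 rad, force rising above the spring line). I'll hold about 1 s, then back off.

{"api": "drive_tool", "payload": {"increments": [[[0,0,0],[0,0,0],0],[[0,0,0],[0,0,0],0],[[0,0,0],[0,0,0],0],[[0,0,0],[0,0,0],0],[[0,0,0],[0,0,0],0]]}}

```text
time: 7.45
tool_pos: [546.9, -209.3, 177.8]
ee_rot: [0.582, 0.813, -0.0, -0.001]
force: [-6.1, 1.9, 0.5]
opening: -0.0
grip_force: 2.9
```

{"api": "drive_tool", "payload": {"increments": [[[0,0,0],[0,0,0],0],[[0,0,0],[0,0,0],0],[[0,0,0],[0,0,0],0],[[0,0,0],[0,0,0],0],[[0,-0.005,0],[0,0,0],0]]}}

```text
time: 7.95
tool_pos: [542.9, -211.0, 177.9]
ee_rot: [0.582, 0.813, 0.0, 0.0]
force: [-4.4, -1.1, -0.7]
opening: -0.1
grip_force: 1.9
```

{"api": "drive_tool", "payload": {"increments": [[[0,-0.01,0],[0,0,0],0],[[0,-0.02,0],[0,0,0],0],[[0,-0.03,0],[0,0,0],0],[[0,-0.045,0],[0,0,0],0],[[0,-0.06,0],[0,0,0],0]]}}

```text
time: 8.45
tool_pos: [484.8, -230.9, 178.1]
ee_rot: [0.582, 0.813, 0.0, 0.0]
force: [0.0, -0.2, 0.4]
opening: 0.1
grip_force: 0.0
```

```bash
python3 -c "
from q import *
q(HR,YR,1,(-20.5,72),20,60,4)
go(stand(HB,YB,-85,-105),250,YB)"
```

```text
scene angles along rod [np.float64(0.045), np.float64(0.045), np.float64(0.03), np.float64(0.017), np.float64(0.02), np.float64(0.01), np.float64(0.005), np.float64(0.005)]
F [-1.5  0.1  0.4  0.7]
t 8.65 pos [ 485.7 -230.9  178.1] F [ 0.82 -0.19  0.15] open 0.2 j [-0.45  0.38  1.93  0.    0.84 -0.77]
shift mm [-0.  63.5 -0.8] turn [0.001 0.    0.005]
t 8.65 pos [ 485.7 -230.9  178.1] F [ 0.82 -0.19  0.15] open 0.2 j [-0.45  0.38  1.93  0.    0.84 -0.77]
shift mm [418.6  68.2 -72. ] turn [0.001 0.    0.326]
```

Run lever is back out. Now over to the brake: lift, travel, turn.

{"api": "drive_tool", "payload": {"increments": [[[0,0,-0.035],[0,0,0],0],[[0,0,-0.072],[0,0,0],0],[[0.04,0.007,-0.072],[0,0,0],0],[[0.08,0.013,-0.072],[0,0,0],0],[[0.12,0.02,-0.072],[0,0,0],0]]}}

```text
time: 9.15
tool_pos: [466.2, -109.3, 250.4]
ee_rot: [0.582, 0.813, 0.0, 0.001]
force: [0.3, 0.1, -0.5]
opening: -0.4
grip_force: 0.0
```

{"api": "drive_tool", "payload": {"increments": [[[0.049,0.008,0],[0,0,0.065],0],[[0.098,0.016,0],[0,0,0.13],0],[[0.147,0.024,0],[0,0,0.195],0],[[0.196,0.032,0],[0,0,0.26],0],[[0.245,0.04,0],[0,0,0.326],0]]}}

```text
time: 9.65
tool_pos: [424.6, 136.6, 250.3]
ee_rot: [0.707, 0.707, 0.001, 0.0]
force: [0.6, -0.4, -0.9]
opening: -0.2
grip_force: 0.0
```

```bash
python3 -c "
from q import *
rodang(HR,YR,1,20,97,'scene',130)
go(stand(HB,YB,-85,-112),250,YB)"
```

```text
scene angles along rod [np.float64(0.045), np.float64(0.032), np.float64(0.02), np.float64(0.007), np.float64(-0.0), np.float64(0.002), np.float64(0.002), None]
t 9.7 pos [423.6 142.5 250.5] F [-0.39  3.78  0.54] open -0.0 j [0.32 0.14 2.05 0.   0.95 0.32]
shift mm [37.8 -8.4  0.6] turn [ 0.001 -0.004 -0.006]
```

{"api": "drive_tool", "payload": {"increments": [[[0.02,-0.004,0],[0,0,0],0],[[0.038,-0.008,0.01],[0,0,0],0],[[0.038,-0.008,0.035],[0,0,0],0],[[0.038,-0.008,0.06],[0,0,0],0],[[0.038,-0.008,0.072],[0,0,0],0]]}}

```text
time: 10.2
tool_pos: [416.1, 172.5, 176.4]
ee_rot: [0.706, 0.708, -0.001, -0.0]
force: [-1.2, 0.5, 0.0]
opening: -0.2
grip_force: 0.0
```

Run:
```python
from q import *
q(HB,YB,-1,(-19,-112),25,90,4)
f=grab("scene");x,y,w,h=270,110,160,120
cv2.imwrite("pics/s3.png",cv2.resize(f["frame"][y:y+h,x:x+w,::-1],(640,480),interpolation=cv2.INTER_CUBIC))
```

```text
scene angles along rod [np.float64(-0.025), np.float64(-0.028), np.float64(-0.028), np.float64(-0.025), np.float64(-0.025), np.float64(-0.025), np.float64(-0.028), np.float64(-0.028)]
F [-0.8  0.5 -0.1  0.2]
t 10.4 pos [417.  172.4 178.3] F [0.18 0.12 0.04] open -0.3 j [0.39 0.26 2.1  0.   0.77 0.39]
shift mm [ 7.9 64.3 -0.7] turn [ 0.    -0.     0.001]
```

View pics/s3.png

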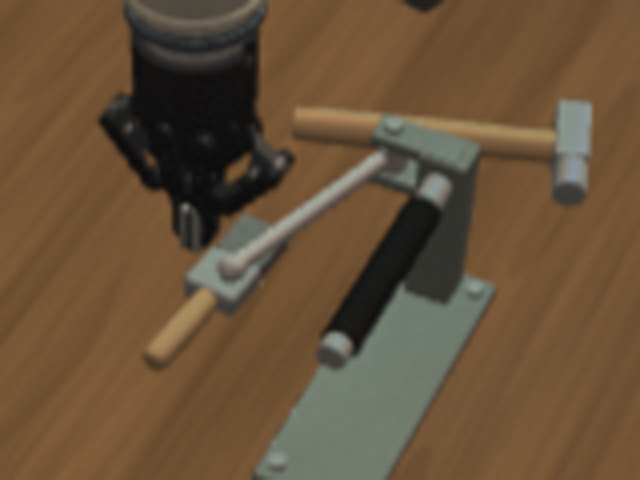

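The brake crop shows the fingers on the outer side of the lever near the ball (230,263), clear of the bar; I'll shift 8 mm towards the hinge and press.

{"api": "drive_tool", "payload": {"increments": [[[0.008,0,0],[0,0,0],0],[[0.008,0.008,0],[0,0,0],0],[[0.008,0.015,0],[0,0,0],0],[[0.008,0.02,0],[0,0,0],0],[[0.008,0.025,0],[0,0,0],0]]}}

```text
time: 10.95
tool_pos: [442.2, 180.3, 178.0]
ee_rot: [0.706, 0.708, 0.0, 0.0]
force: [-2.3, -0.7, 0.3]
opening: 0.0
grip_force: 1.3
```

{"api": "drive_tool", "payload": {"increments": [[[0,0.004,0],[0,0,0],0],[[0,0.008,0],[0,0,0],0],[[0,0.012,0],[0,0,0],0],[[0,0.016,0],[0,0,0],0],[[0,0.02,0],[0,0,0],0]]}}

```text
time: 11.45
tool_pos: [461.0, 180.0, 177.5]
ee_rot: [0.706, 0.708, -0.001, -0.0]
force: [-5.9, -2.4, 0.0]
opening: 0.2
grip_force: 2.6
```

Run:
```python
from q import *
q(HB,YB,-1,(-19,-112),25,80,4)
```

```text
scene angles along rod [np.float64(0.09), None, None, None, None, None, None, None]
F [-4.4 -5.5 -5.  -5.7]
t 11.65 pos [461.  180.1 177.4] F [-5.71 -1.1  -0.5 ] open -0.1 j [0.37 0.32 2.02 0.   0.81 0.37]
shift mm [ 0.3 20.4 -1.6] turn [-0.002  0.001  0.001]
```

{"api": "drive_tool", "payload": {"increments": [[[0,0.004,0],[0,0,0],0],[[0,0.008,0],[0,0,0],0],[[0,0.011,0],[0,0,0],0],[[0,0.014,0],[0,0,0],0],[[0,0.014,0],[0,0,0],0]]}}

```text
time: 12.15
tool_pos: [474.5, 179.7, 177.2]
ee_rot: [0.706, 0.708, -0.002, -0.001]
force: [-6.9, -3.7, -0.1]
opening: -0.6
grip_force: 3.4
```

Run:
```python
from q import *
q(HB,YB,-1,(-19,-112),25,80,4)
f=grab("scene");f2=grab("wrist")
print(proj(f,[[*HB,120],[*stand(HB,YB,0,-150),120]]),proj(f2,[[*HB,120],[*stand(HB,YB,0,-150),120]]))
x,y,w,h=290,110,120,90
cv2.imwrite("pics/s4.png",np.hstack([cv2.resize(f["frame"][y:y+h,x:x+w,::-1],(400,300),interpolation=cv2.INTER_CUBIC),cv2.resize(f2["frame"][:,:,::-1],(400,300))]))
```

```text
scene angles along rod [None, None, None, None, None, None, None, None]
F [-7.8 -6.4 -6.9 -7.5]
t 12.35 pos [474.2 179.8 177.2] F [-7.45 -3.04  0.05] open -0.2 j [ 0.36  0.34  1.99 -0.    0.82  0.36]
shift mm [ 0.7  7.2 -1.8] turn [-0.003  0.001  0.001]
[[367.78571076 147.4874137 ]
 [343.30704846 184.55348256]] [[399.89304141  31.51070204]
 [376.11043707 396.7534965 ]]
```

View pics/s4.png

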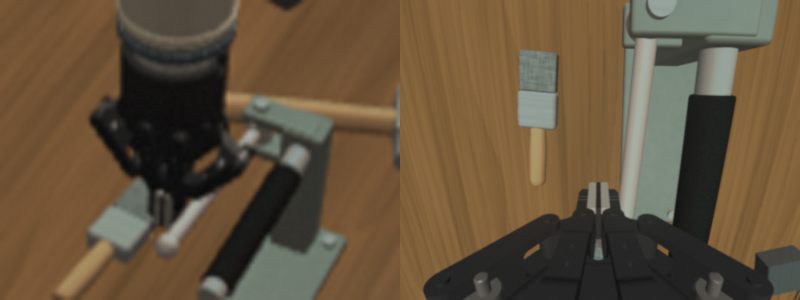

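The wrist view shows the rod clearly along the stand edge, with a wide gap to the sleeve. I'll use that view to measure the angle.

{"api": "drive_tool", "payload": {"increments": [[[0,0.0015,0],[0,0,0],0],[[0,0.003,0],[0,0,0],0],[[0,0.0045,0],[0,0,0],0],[[0,0.0045,0],[0,0,0],0]]}}

```text
time: 12.85
tool_pos: [478.6, 179.7, 177.2]
ee_rot: [0.706, 0.708, -0.002, -0.001]
force: [-7.4, -4.1, 0.1]
opening: -0.2
grip_force: 3.8
```

```bash
cat > b.py <<'E'
from q import *
F=[]
for i in range(5): grab("scene"); F.append(sense()["force"][0])
print("Fx",np.round(F,1),np.mean(F).round(2)); go(stand(HB,YB,-19,-112),179,YB)
for t in (165,185): rodang(HB,YB,-1,30,85,"wrist",t)
E
python3 b.py
```

```text
Fx [-7.8 -8.  -7.  -8.3 -7.2] -7.66
t 13.1 pos [478.5 179.7 177.2] F [-7.18 -2.95  0.49] open -0.2 j [ 0.36  0.35  1.98 -0.    0.82  0.35]
shift mm [ 0.7  2.9 -1.8] turn [-0.004  0.002  0.002]
wrist angles along rod [None, None, None, None, None, None, None, None]
wrist angles along rod [None, None, None, None, None, None, None, None]
```

{"api": "drive_tool", "payload": {"increments": [[[0,0.0008,0],[0,0,0],0],[[0,0.0015,0],[0,0,0],0],[[0,0.002,0],[0,0,0],0]]}}

```text
time: 13.5
tool_pos: [480.4, 179.6, 177.2]
ee_rot: [0.706, 0.708, -0.002, -0.001]
force: [-9.4, -4.1, 1.8]
opening: 0.3
grip_force: 4.1
```

```bash
python3 b.py
python3 - <<'E'
from h import *
f=grab("wrist","pics/w5.png");im=f["frame"]
for v in (100,150,200,250,300): print(v,[tuple(int(c) for c in im[v,u]) for u in range(360,420,6)])
cv2.imwrite("pics/w5c.png",cv2.resize(im[0:360,280:600,::-1],None,fx=1.5,fy=1.5))
print(proj(f,[[*stand(HB,YB,-r*np.sin(.32-a),-r*np.cos(.32-a)),120] for r in (40,80) for a in (.27,.32)]).round(1).tolist())
E
```

```text
Fx [-8.  -8.2 -7.8 -8.1 -7.2] -7.85
t 13.75 pos [480.4 179.6 177.2] F [-7.23 -4.25  0.75] open 0.0 j [ 0.36  0.35  1.98 -0.    0.82  0.35]
shift mm [ 0.8  1.  -1.8] turn [-0.004  0.002  0.002]
wrist angles along rod [None, None, None, None, None, None, None, None]
wrist angles along rod [None, None, None, None, None, None, None, None]
100 [(122, 114, 104), (159, 151, 138), (166, 169, 157), (168, 174, 165), (163, 168, 156), (151, 143, 131), (65, 65, 58), (59, 61, 54), (59, 61, 55), (60, 61, 55)]
150 [(141, 132, 121), (164, 159, 147), (168, 174, 163), (166, 172, 162), (161, 157, 144), (126, 134, 123), (123, 138, 126), (123, 137, 125), (124, 139, 127), (125, 140, 127)]
200 [(156, 146, 134), (166, 170, 157), (168, 173, 162), (162, 165, 153), (145, 137, 125), (126, 140, 127), (125, 141, 127), (125, 139, 127), (126, 141, 128), (126, 141, 128)]
250 [(163, 156, 144), (167, 173, 162), (165, 171, 158), (160, 154, 141), (126, 141, 128), (127, 142, 129), (127, 142, 128), (127, 142, 127), (126, 141, 127), (124, 140, 126)]
300 [(165, 167, 154), (168, 173, 162), (162, 162, 149), (130, 131, 119), (125, 139, 126), (125, 140, 126), (127, 141, 126), (125, 140, 126), (125, 140, 126), (125, 140, 126)]
[[370.7, 152.8], [376.1, 153.0], [360.9, 255.7], [370.9, 256.0]]
```

View pics/w5c.png

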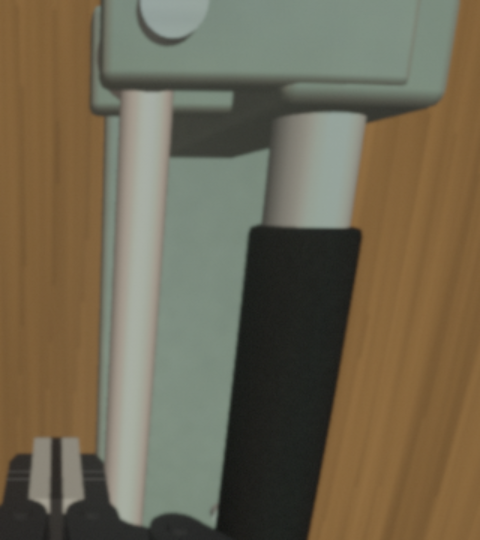

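Rod centre at (376,153) and (370,256): angle about 0.315, just short of the stop. One more small step.

{"api": "drive_tool", "payload": {"increments": [[[0,0.0006,0],[0,0,0],0],[[0,0.0012,0],[0,0,0],0],[[0,0.0012,0],[0,0,0],0]]}}

```text
time: 14.2
tool_pos: [481.6, 179.6, 177.2]
ee_rot: [0.706, 0.708, -0.002, -0.001]
force: [-9.9, -4.5, 1.8]
opening: -0.0
grip_force: 4.1
```

```bash
cat >> rod.py <<'E'
def wristang():
    f=grab("wrist"); im=f["frame"].astype(int); A=np.arange(.2,.4,.002)
    for r in (40,60,80):
        uv=proj(f,[[*stand(HB,YB,-r*np.sin(.32-a),-r*np.cos(.32-a)),120] for a in A]); v=int(uv[60,1])
        m=(im[v,330:410].sum(1)>435)|((im[v,330:410,0]>im[v,330:410,1]+3)&(im[v,330:410].min(1)>90)); u=330+np.where(m)[0]
        print(r,"centre",u.mean(),"width",len(u),"angle",np.interp(u.mean(),uv[:,0],A).round(3))
E
sed -i '$d' b.py; echo 'wristang()' >> b.py; python3 b.py
```

```text
Fx [-8.7 -9.1 -8.1 -8.7 -9. ] -8.7
t 14.45 pos [481.5 179.6 177.2] F [-9.05 -4.53  0.67] open -0.0 j [ 0.35  0.35  1.97 -0.    0.82  0.35]
shift mm [ 0.9 -0.2 -1.8] turn [-0.004  0.002  0.002]
40 centre 370.5 width 32 angle 0.297
60 centre 368.5 width 30 angle 0.307
80 centre 366.0 width 29 angle 0.31
```

{"api": "drive_tool", "payload": {"increments": [[[0,0.0005,0],[0,0,0],0],[[0,0.0008,0],[0,0,0],0],[[0,0.0008,0],[0,0,0],0]]}}

```text
time: 14.8
tool_pos: [481.9, 179.6, 177.1]
ee_rot: [0.706, 0.708, -0.003, -0.001]
force: [-10.3, -3.4, 3.3]
opening: 0.1
grip_force: 5.1
```

```bash
python3 b.py
```

```text
Fx [ -9.1 -10.1 -10.3  -9.1  -9.8] -9.69
t 15.05 pos [481.9 179.6 177.1] F [-9.78 -3.38  3.03] open 0.2 j [ 0.35  0.35  1.97 -0.    0.82  0.35]
shift mm [ 0.9 -0.6 -1.9] turn [-0.005  0.002  0.002]
40 centre 370.0 width 31 angle 0.301
60 centre 367.5 width 30 angle 0.306
80 centre 365.5 width 28 angle 0.311
```

Angle no longer changes while the force rises (8.7 to 9.7 N), so the brake lever is at its stop. Handing in while holding.

```bash
python3 -c "
from bench import hand_in
print(hand_in())"
```

```text
the job is handed in; nothing more can be done
None
```

Job handed in at about 15 s: I pressed the run lever to its stop, held it for about a second and let it come fully out, and the brake lever is now held in at its stop with about 10 N; nothing was gripped, and the grip bars and loose things were kept clear of.

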